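# Nest the hot lug dish in the cold one and hold it out to the range, rice ball centred

## Robot

A 6-joint arm with a two-finger parallel gripper is mounted at the origin on a cart in front of the work surface, level with it; the furniture and walls round the work are solid. World frame = base frame: x ahead of the robot, y to its left, z up, the work surface at z = 0. Lengths are in m, angles in rad, forces in N, time in s.
With the tool pointing down it reaches from about 0.35 to 0.725 m from the base axis. Payload 6 kg.
Tool frame: the origin (TCP) lies midway between the tips of the shut fingers; the grasp point (between the pads) lies 19 mm behind it (robot.grip_point_offset is the distance from the TCP to the grasp point, in m); z points along the fingers, y is the line along which they close (so a half turn about z gives the same grasp; the last joint's range is limited). The gripper opens to 85 mm and grips with 20 to 120 N. Pads are 22 mm wide; open, the fingers measure 114 mm over their backs; the gripper's body (76 mm by 85 mm) begins 54 mm behind the grasp point. The pads swing forward as they close: fully open they stand 13 mm farther back than shut.
Start: joints at [-0.899, 0.04, 0.085, 0, -1.615, -0.334], TCP at [0.199, -0.566, 0.231] pointing down, gripper open.
Joint ranges: [-2.56, 2.56], [-1.29, 2.01], [-1.08, 1.49], [-3.29, 1.98], [-2.81, -0.18], [-2.99, 2.99]. Speed limits (rad/s): [2.57, 2.57, 3.01, 3.14, 3.14, 3.14].

## Interface

Orientations are given as a rotation vector (axis times angle).
In Python, from workcell import readout, optics, robot gives the robot as it stands.
- The arm moves only by the tool jog_arm, never from a script. Its argument "deltas" is a list that holds one entry, the list of rows, each a list of 7 numbers: the shift along the world's x, y, z in mm, then the turn, a rotation vector about the world's x, y, z in rad, then the closure, from -1 (fully open) to 1 (shut). In form: [[[x, y, z, ax, ay, az, jaw], ...]]. A call has 1 to 8 rows; each row is the pose to reach, as a shift and turn from the pose commanded when the call began; what a row does not reach only later rows make up. A row lasts 1/10 s, in which the tool goes at most 50 mm and 8.59 degrees, less where a joint would pass 70% of its speed; a pose out of reach is approached as far as the arm can. A call with a gripper value outside its range is refused whole. The fingers move at their own pace and stop on an object; "grip_force" is the grip in N (left out, the last holds). Time passes only in rows, so rows that repeat a pose let the fingers close. It gives the time, the measured TCP pose, the force, the opening and the grip force at its end, in the units of the state.
- readout.sense(): the state, without advancing time (a new reading comes with each control period).
- optics.camera(name): name is "scene" or "top" or "wrist"; returns the picture (480x640x3 uint8, red, green, blue); there is no depth.
- optics.camera_model(name): a dict with "fx", "fy", "cx", "cy" (pixels), "eye" and "orientation" of the camera in the world. Camera axes: x right, y up, looking along -z (the intrinsics and any distortion apply to the point x, -y, -z); pixel columns grow to the right and rows downward; lengths in m; the calibration is good to about 2 mm. A picture is of the moment at which its call begins: read the wrist's pose just before it. camera_model takes no time and is no camera call; for the wrist camera it gives the pose at the moment of the call.
- robot.close_job(): hands the job in; it is judged then, once.
The state is a dict: "clock": time; "q": joint angles; "dq": joint speeds; "effort": joint torques, N m; "position": TCP position; "ee_rot": TCP orientation; "wrist_force": force on the tool from outside, world axes, zero at the start; "torque": the same for the moment, N m; "grip_width": finger opening in m; "grip_force": force on a finger pad.
Only numpy, scipy, OpenCV 4.12 (cv2) and the standard library are available. Lean on these libraries where they do the work, as an engineer would, in place of code of your own. Each camera call takes 0.05 s, during which the arm holds its last target. There are 200 camera calls.

## Task

The lug dish on the oven rack is straight from the oven and has a fried rice ball in it. Take it by a lug and nest it, gently and without shifting the other, into the empty dish of the same shape where that stands, its lugs crosswise so that the cold ones stay free, and let go. Then take the cold dish by one lug, lift the pair and turn it about a quarter turn so that the free cold lug points left to the cook at the range, and finish still holding it there, more than 10 cm above the table; keep the dishes level and the ball in the middle all the while, without touching the ball, and leave the things around where they are.

Things in the scene. Friction and masses are not known exactly. Their poses are not given: they have to be found in the camera images.
- hot_dish: Dish on the rack, with the ball in it: round white stoneware, 125 mm across the rim, 28 mm high, 0.2 kg, a solid lug at either side. Origin: centre of its underside, z up, x axis through both lugs. Foot 72 mm across, walls flared 45 degrees. Floor inside: 6 mm above the underside, flat 20 mm across in the middle, then rising at 4 degrees to the wall; the ball rolls away if tilted about 7 degrees.
- hot_dish_lug_a (a point): Middle of the hot dish's lug at -x of the dish, 80 mm from its centre, 28 mm above its underside. Every lug of both dishes: 26 mm wide (flat sides face along the dish's y), 12 mm tall (22 to 34 mm above the underside), reaching out to 92 mm from the centre. Grip it here across its width; then 6 mm or more stay free between a 22 mm wide finger pad and the rim.
- hot_dish_lug_b (a point): The same point of the hot dish's other lug, at +x of the dish.
- cold_dish: Empty dish standing on the table at the right, the same in every dimension as hot_dish, same origin and axes. At the start the line through its lugs (x axis) points away from the robot within 20 degrees. With the hot dish nested in it, that one's underside stands about 8 mm above this one's, with about 2 mm of play sideways.
- cold_dish_lug_a (a point): Middle of the cold dish's lug at -x of the dish, 80 mm from its centre, 28 mm above its underside (the lug nearer the robot at the start).
- cold_dish_lug_b (a point): Middle of the cold dish's lug at +x of the dish, 80 mm from its centre, 28 mm above its underside (the farther lug at the start).
- rice_ball: The fried, crumbed rice ball, 42 mm in diameter, 45 g, lying loose in the middle of the hot dish. Origin: its centre, 27 mm above the dish's underside.
- rack: Chromed wire oven rack lying flat on the table at the left, fixed, 275 x 434 mm (long side across); its bearing surface is 5 mm above the table. Origin: centre of its underside.
- range_side (a point): Fixed point on the left edge of the work table, beside which the cooking range stands; its axes are the world's (y points left).
- timer: Bystander: white wind-up kitchen timer, 62 mm round, 50 mm high, behind the work. Origin: centre of its underside.
- torch: Bystander: yellow and black hand torch lying on the table at the right rear, 220 x 44 x 37 mm. Origin: centre of its underside.
- scoop: Bystander: white measuring scoop, 109 x 48 x 26 mm, lying on the table at the right. Origin: centre of its underside.
Things that resemble listed ones, but are neither listed nor needed, are in the scene too. Leave any turquoise look-alike of the cold_dish alone.

How it is judged:
By the outcome, as a careful person would: the job done as asked, in the order asked, and still so for the second after the job is handed in, while the arm keeps its last pose, push and grip.
It also fails if it takes over 72 s, if anything falls off the work surface, if the arm or the gripper's body presses on something with over 40 N, if the wrist force passes 120 N, or if a joint passes its speed limit or range.

## Working session

There is one attempt and no reset: what is moved stays moved. The work goes in short steps, Python scripts to look and compute and a tool call to move; the robot and the scene stay as the last step left them, time stands still between calls to the robot, and variables do not carry over. Pictures are saved under pics/ and viewed, at most 10 in all, crops included, and the job is handed in when it is done.

Besides the shell and the picture viewer there is one more tool, called after "Emit:" by a JSON object that holds its "name" and its "arguments", one argument or row to a line. jog_arm: Moves the arm, as the interface text tells. Its arguments: {"type":"object","properties":{"deltas":{"type":"array"},"grip_force":{"type":"number"}},"required":["deltas"]}

```bash
mkdir -p pics; ls
python3 - <<'E'
from workcell import readout, optics, robot
import cv2
s=readout.sense();print({k:s[k] for k in('clock','q','position','ee_rot','wrist_force','grip_width')})
for n in('scene','top'):
    im=optics.camera(n);cv2.imwrite(f'pics/{n}0.png',im[:,:,::-1]);print(n,optics.camera_model(n))
print(optics.camera_model('wrist'))
E
```

```text
pics
{'clock': 0.0, 'q': array([-8.99281061e-01,  4.07827447e-02,  8.38000906e-02, -4.83292609e-04,
       -1.61549450e+00, -3.33721007e-01]), 'position': array([ 0.19882811, -0.56574469,  0.23028558]), 'ee_rot': array([ 5.28054510e-01, -3.09650236e+00, -2.67871793e-03]), 'wrist_force': array([-0.06841212,  0.18874529,  0.57896286]), 'grip_width': 0.0854831685055911}
scene {'fx': 442.0328778294981, 'fy': 442.0328778294981, 'cx': 327.3181831976568, 'cy': 229.15468741458744, 'eye': array([0.24440783, 0.60511867, 1.02085468]), 'orientation': array([ 0.20152286, -0.87884702, -2.56163617])}
top {'fx': 498.9510829164175, 'fy': 498.9510829164175, 'cx': 314.9986911098528, 'cy': 240.43487159955185, 'eye': array([ 0.35005607, -0.09083607,  1.79106291]), 'orientation': array([ 0.10090285, -0.09920084, -1.58849113])}
{'fx': 366.07272735974874, 'fy': 366.07272735974874, 'cx': 314.94270804730246, 'cy': 241.86293128650686, 'eye': array([ 0.12501803, -0.59059988,  0.37175811]), 'orientation': array([-0.20731025, -0.29688803,  1.89194047])}
```

View pics/top0.png

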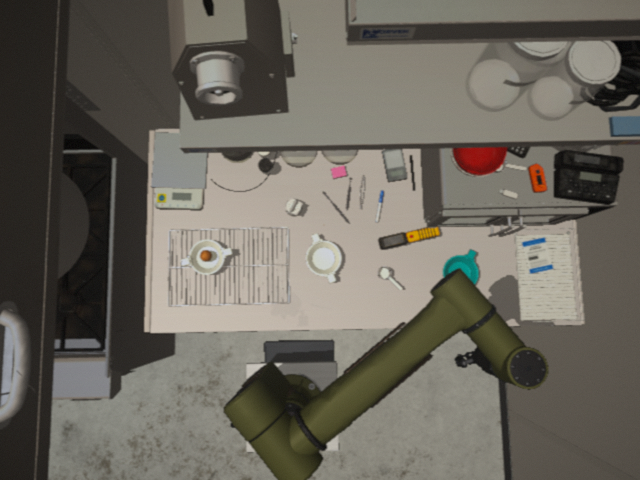

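View pics/scene0.png

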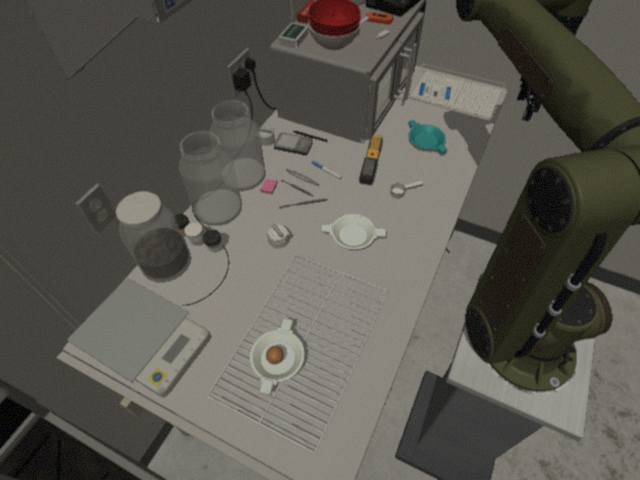

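The top view shows the hot dish with its ball at about (208,257), the cold white dish at (324,258) and the turquoise look-alike at (462,267). The scene view shows them at (277,355), (354,232) and (428,137).

```bash
cat > h.py <<'E'
import numpy as np, cv2
from scipy.spatial.transform import Rotation as R
from workcell import readout, optics
def ray(m,u,v):
    d=R.from_rotvec(m['orientation']).apply([(u-m['cx'])/m['fx'],-(v-m['cy'])/m['fy'],-1]); return m['eye'],d
def onz(m,u,v,z):
    e,d=ray(m,u,v); return e+d*(z-e[2])/d[2]
def proj(m,p):
    c=R.from_rotvec(m['orientation']).inv().apply(np.asarray(p)-m['eye']); return m['cx']-m['fx']*c[0]/c[2], m['cy']+m['fy']*c[1]/c[2]
E
python3 - <<'E'
from h import *
m=optics.camera_model('top'); s=optics.camera_model('scene')
for n,u,v,z in(('hot c',208,257,.033),('hot lugL',184,261.5,.033),('hot lugR',234,252,.033),('cold c',324,258,.028),('cold near',334.5,278.5,.028),('cold far',314.5,238,.028),('timer',295,207,.03),('rackTL',170,229,.005),('rackBR',290,304,.005),('tableBL',147,331,0),('torch',410,238,.02),('scoop',390,277,.01)):
    print(n,onz(m,u,v,z).round(3))
for n,u,v,z in(('hot c',277,355,.033),('ball',275,354,.032),('cold c',354,232,.028),('lugs',327,230,.028),('',380,233,.028),('hl',267,384,.033),('',288,325,.033)): print(n,onz(s,u,v,z).round(3))
t=cv2.imread('pics/top0.png')[215:300,160:360]; cv2.imwrite('pics/c.png',cv2.resize(t,None,fx=4,fy=4,interpolation=cv2.INTER_CUBIC))
E
```

```text
hot c [0.523 0.289 0.033]
hot lugL [0.509 0.373 0.033]
hot lugR [0.539 0.197 0.033]
cold c [ 0.512 -0.122  0.028]
cold near [ 0.439 -0.157  0.028]
cold far [ 0.584 -0.09   0.028]
timer [ 0.697 -0.022  0.03 ]
rackTL [0.631 0.433 0.005]
rackBR [0.352 0.002 0.005]
tableBL [0.268 0.51  0.   ]
torch [ 0.578 -0.431  0.02 ]
scoop [ 0.441 -0.356  0.01 ]
hot c [0.523 0.297 0.033]
ball [0.529 0.297 0.032]
cold c [ 0.508 -0.114  0.028]
lugs [ 0.58  -0.087  0.028]
 [ 0.441 -0.142  0.028]
hl [0.51  0.365 0.033]
 [0.537 0.22  0.033]
```

View pics/c.png

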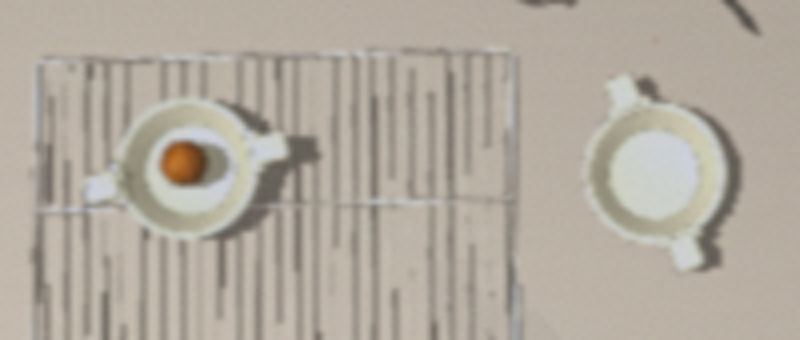

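The crop shows the hot dish lugs running roughly left-right and the cold dish lugs roughly fore-aft, yawed about +22°. Next I move the wrist camera over the cold dish for a precise measurement.

Emit:
{"name": "jog_arm", "arguments": {
  "deltas": [
    [[30,45,0,0,0,0.14,-1],[65,90,5,0,0,0.28,-1],[100,135,10,0,0,0.42,-1],[130,180,15,0,0,0.56,-1],[165,225,20,0,0,0.7,-1],[200,270,20,0,0,0.84,-1],[230,310,20,0,0,0.98,-1],[260,340,20,0,0,1.12,-1]]
  ],
  "grip_force": 100
}}

```text
clock: 0.9
position: [0.4403, -0.2459, 0.2514]
ee_rot: [-2.099, 2.337, -0.001]
wrist_force: [0.8, -0.8, -0.1]
grip_width: 0.0854
grip_force: 0.0
```

Emit:
{"name": "jog_arm", "arguments": {
  "deltas": [
    [[0,10,0,0,0,0.14,-1],[0,20,0,0,0,0.28,-1],[0,20,0,0,0,0.28,-1],[0,20,0,0,0,0.28,-1]]
  ]
}}

```text
clock: 1.3
position: [0.4395, -0.228, 0.2509]
ee_rot: [2.396, -2.032, -0.0]
wrist_force: [-0.8, -0.5, -0.4]
grip_width: 0.0853
grip_force: 0.0
```

Run:
```python
from h import *
s=readout.sense();m=optics.camera_model('wrist');im=optics.camera('wrist')
cv2.imwrite('pics/w1.png',im[:,:,::-1]);np.save('pics/w1.npy',m,allow_pickle=True)
print(s['position'],s['ee_rot'],s['q'],m)
for p in((.512,-.122,.028),(.58,-.09,.028),(.439,-.152,.028)):print(proj(m,p))
```

```text
[ 0.43953457 -0.22800441  0.25094484] [ 2.39551277e+00 -2.03224121e+00 -3.14220055e-04] [-7.04291021e-02 -2.37411791e-01 -1.37213205e-01  2.52868936e-05
 -1.67126152e+00  2.34153353e-01] {'fx': 366.07272735974874, 'fy': 366.07272735974874, 'cx': 314.94270804730246, 'cy': 241.86293128650686, 'eye': array([ 0.45223408, -0.30388802,  0.39231467]), 'orientation': array([-0.03918209,  0.46090243, -2.94282138])}
(np.float64(233.16021132102134), np.float64(287.8773474313883))
(np.float64(169.01240398224644), np.float64(304.76361020320945))
(np.float64(303.65070272764694), np.float64(272.86991351469686))
```

View pics/w1.png

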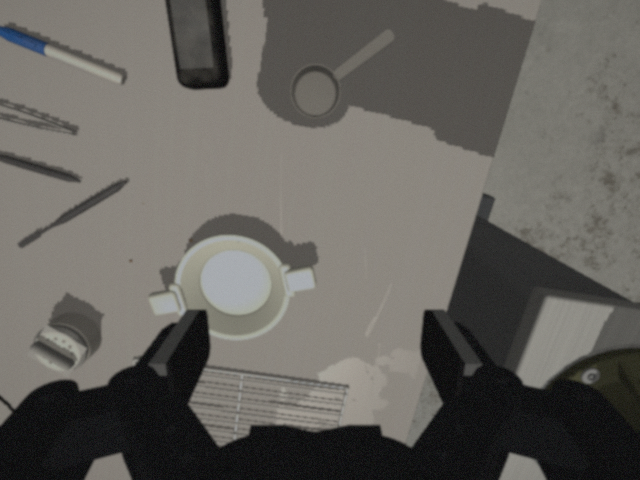

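The wrist view shows the cold dish at about (233,286), with its lugs at (164,301) and (300,280). I now measure it by contour, then move on towards the hot dish.

```bash
cat >> h.py <<'E'
from scipy.optimize import least_squares
def dish(im,m,c0,zu,thr=None,dbg=None):
    """mask near predicted dish, contour -> rim plane -> circle centre and lug yaw"""
    zr=zu+.028
    u,v=np.meshgrid(np.arange(640),np.arange(480)); e=m['eye']
    d=R.from_rotvec(m['orientation']).apply(np.c_[(u.ravel()-m['cx'])/m['fx'],-(v.ravel()-m['cy'])/m['fy'],-np.ones(u.size)])
    P=(e+d*((zr-e[2])/d[:,2])[:,None])[:,:2].reshape(480,640,2)
    near=(np.hypot(*(P-np.array(c0)[:2]).transpose(2,0,1))<.115)
    f=cv2.GaussianBlur(im,(3,3),0).astype(int); g=f[...,1]-f[...,0]  # green minus red: dish vs pink table
    if thr is None: thr=cv2.threshold(np.clip(g[near]+128,0,255).astype(np.uint8),0,255,cv2.THRESH_OTSU)[0]-128
    mk=((g>thr)&near&(f.sum(2)>240)).astype(np.uint8)
    mk=cv2.morphologyEx(mk,cv2.MORPH_OPEN,np.ones((3,3)))
    cs,_=cv2.findContours(mk,cv2.RETR_EXTERNAL,cv2.CHAIN_APPROX_NONE); c=max(cs,key=cv2.contourArea)[:,0]
    if dbg: o=im[:,:,::-1].copy(); cv2.drawContours(o,[c[:,None]],-1,(0,0,255),1); cv2.imwrite(dbg,o)
    q=P[c[:,1],c[:,0]]; x=np.array([c0[0],c0[1],.0625])
    for tol in(.02,.006,.004,.004):
        r=np.hypot(*(q-x[:2]).T); k=abs(r-.0625)<tol
        x=least_squares(lambda a:np.hypot(*(q[k]-a[:2]).T)-a[2],x,loss='soft_l1',f_scale=.001).x
    fl=np.zeros_like(mk);cv2.drawContours(fl,[c[:,None]],-1,1,-1)
    pts=P[fl>0]-x[:2]; rr=np.hypot(*pts.T); L=pts[(rr>.068)]
    w=cv2.fitLine(L.astype(np.float32),cv2.DIST_L2,0,0,.01,.01).ravel()
    print('thr',thr,'centre',x.round(4),'n',k.sum(),'yaw',round(np.degrees(np.arctan2(w[1],w[0])),1),'lugpix',len(L))
    ax=w[:2]; s=L@ax
    for sg in(1,-1): print('  lug mean',(L[s*sg>0].mean(0)).round(4),'max',rr.max().round(4))
    return x,w
E
python3 - <<'E'
from h import *
im=cv2.imread('pics/w1.png')[:,:,::-1];m=np.load('pics/w1.npy',allow_pickle=True).item()
dish(im,m,(.512,-.122),0,dbg='pics/d1.png')
t=cv2.imread('pics/d1.png')[215:365,130:340];cv2.imwrite('pics/d1c.png',cv2.resize(t,None,fx=3,fy=3))
E
```

```text
thr -2.0 centre [ 0.5129 -0.1204  0.0632] n 253 yaw 20.1 lugpix 974
  lug mean [0.0743 0.0295] max 0.0943
  lug mean [-0.0744 -0.025 ] max 0.0943
```

View pics/d1c.png

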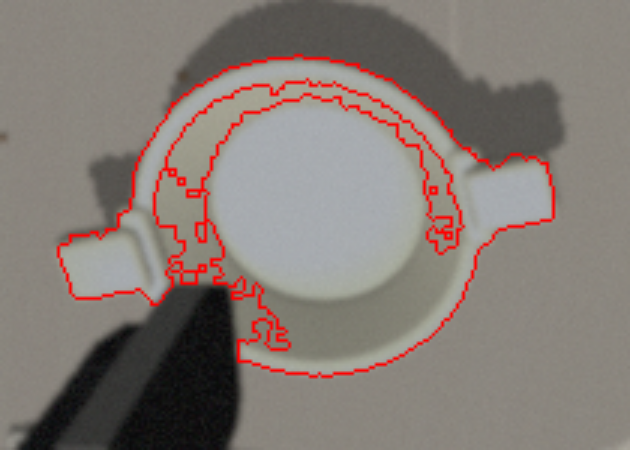

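Emit:
{"name": "jog_arm", "arguments": {
  "deltas": [
    [[10,45,0,0,0,0,-1],[25,90,0,0,0,0,-1],[40,135,0,0,0,0,-1],[50,180,0,0,0,0,-1],[60,225,0,0,0,0,-1],[70,270,0,0,0,0,-1],[80,310,0,0,0,0,-1],[80,330,0,0,0,0,-1]]
  ]
}}

```text
clock: 2.15
position: [0.5201, 0.1041, 0.25]
ee_rot: [2.396, -2.03, -0.001]
wrist_force: [0.2, -0.8, -0.9]
grip_width: 0.0852
grip_force: 0.0
```

Emit:
{"name": "jog_arm", "arguments": {
  "deltas": [
    [[0,20,0,0,0,0,-1],[0,20,0,0,0,0,-1],[0,20,0,0,0,0,-1]]
  ]
}}

```text
clock: 2.45
position: [0.5197, 0.1215, 0.2509]
ee_rot: [2.397, -2.03, -0.0]
wrist_force: [0.0, -0.4, 0.2]
grip_width: 0.0853
grip_force: 0.0
```

Run:
```python
from h import *
s=readout.sense();m=optics.camera_model('wrist');im=optics.camera('wrist')
cv2.imwrite('pics/w2.png',im[:,:,::-1]);np.save('pics/w2.npy',m,allow_pickle=True)
print(s['position'],s['ee_rot'])
dish(im,m,(.525,.291),.005,dbg='pics/d2.png')
```

```text
[0.51974803 0.1215171  0.25085317] [ 2.39652761e+00 -2.03016485e+00 -1.45400051e-04]
thr -16.0 centre [0.525  0.291  0.0625] n 0 yaw -78.4 lugpix 16487
  lug mean [ 0.0023 -0.0655] max 0.115
  lug mean [-0.0189  0.0565] max 0.115
```

View pics/d2.png

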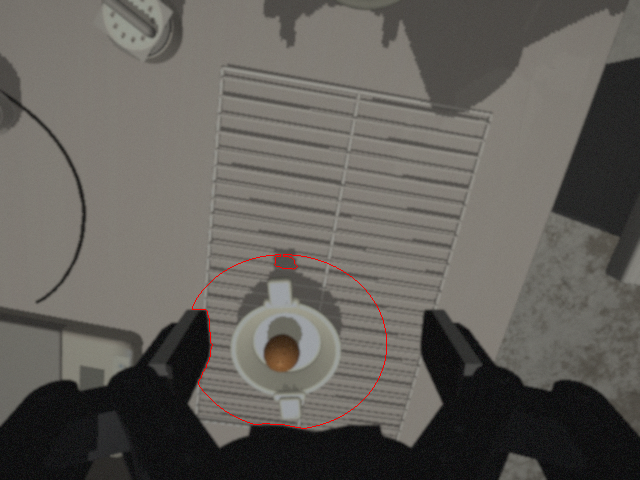

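The cold contour is clean: centre (0.513,-0.1205), yaw 20.1°. The hot dish fills the view centre at (286,348), with lugs at (280,293) and (290,408). Otsu was thrown off by the ball, so I'm setting the threshold by hand.

Run:
```python
from h import *
im=cv2.imread('pics/w2.png')[:,:,::-1];m=np.load('pics/w2.npy',allow_pickle=True).item()
for t in(-2,0,1):
    try: dish(im,m,(.525,.291),.005,thr=t,dbg=f'pics/d2_{t}.png')
    except Exception as e: print(t,e)
for u,v in((280,293),(290,408)): print(onz(m,u,v,.037).round(4))
h=cv2.cvtColor(np.ascontiguousarray(im),cv2.COLOR_RGB2HSV); b=(h[...,1]>110)&(h[...,0]<25)&(h[...,2]>60); v,u=np.nonzero(b[300:400,230:340]); print('ball',onz(m,u.mean()+230,v.mean()+300,.032).round(4),len(u))
t=cv2.imread('pics/d2_0.png')[260:440,210:370];cv2.imwrite('pics/d2c.png',cv2.resize(t,None,fx=3,fy=3))
```

```text
thr -2 centre [0.5247 0.2932 0.0633] n 249 yaw -77.3 lugpix 903
  lug mean [ 0.0177 -0.0764] max 0.0969
  lug mean [-0.0172  0.0788] max 0.0969
thr 0 centre [0.5248 0.2936 0.0622] n 271 yaw -77.4 lugpix 669
  lug mean [ 0.0176 -0.0747] max 0.0949
  lug mean [-0.0167  0.0788] max 0.0949
1 OpenCV(4.12.0) /io/opencv/modules/imgproc/src/linefit.cpp:50: error: (-215:Assertion failed) count > 0 in function 'fitLine2D_wods'

[0.5407 0.2207 0.037 ]
[0.5083 0.3682 0.037 ]
ball [0.529  0.3004 0.032 ] 821
```

View pics/d2c.png

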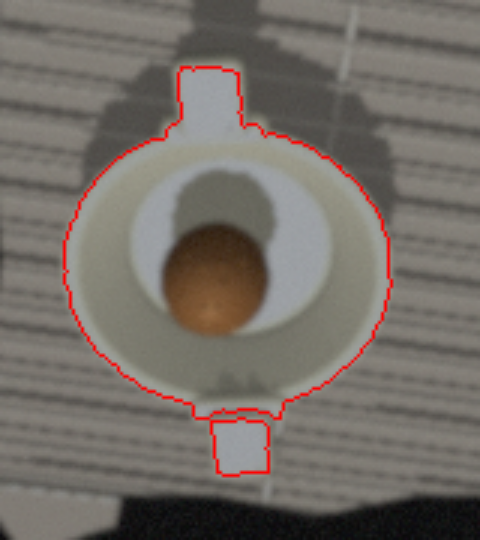

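Clean contour. The hot dish is at (0.525,0.2935), yaw -77.4°, and the ball is near the middle. I'll grip the right lug, whose grasp point is (0.5425,0.2154), turning +0.054.

Emit:
{"name": "jog_arm", "arguments": {
  "deltas": [
    [[6,23,-30,0,0,0.015,-0.5],[12,47,-60,0,0,0.03,0],[18,70,-90,0,0,0.045,0],[23,94,-120,0,0,0.054,0],[23,94,-140,0,0,0.054,0],[23,94,-150,0,0,0.054,0],[23,94,-150,0,0,0.054,0],[23,94,-150,0,0,0.054,0]]
  ]
}}

```text
clock: 3.3
position: [0.5434, 0.2154, 0.1026]
ee_rot: [-2.45, 1.964, -0.002]
wrist_force: [-0.5, -0.2, 0.3]
grip_width: 0.043
grip_force: 0.0
```

Run:
```python
from h import *
s=readout.sense();m=optics.camera_model('wrist');im=optics.camera('wrist')
cv2.imwrite('pics/w3.png',im[:,:,::-1])
print(s['position'],s['ee_rot'],s['grip_width'])
f=cv2.GaussianBlur(im,(3,3),0).astype(int);g=(f[...,1]-f[...,0]>-2)&(f.sum(2)>240)
# lug strip: pixels on lug-top plane between 70 and 90 mm from the dish centre
u,v=np.meshgrid(np.arange(640),np.arange(480));d=R.from_rotvec(m['orientation']).apply(np.c_[(u.ravel()-m['cx'])/m['fx'],-(v.ravel()-m['cy'])/m['fy'],-np.ones(u.size)])
P=(m['eye']+d*((.039-m['eye'][2])/d[:,2])[:,None])[:,:2].reshape(480,640,2)-[.525,.2935]
a=np.radians(-77.4);X=P@[np.cos(a),np.sin(a)];Y=P@[-np.sin(a),np.cos(a)]
k=g&(abs(Y)<.022)&(X>.07)&(X<.1)
print('lug Y min/max',np.percentile(Y[k],[2,50,98]).round(4),'X max',np.percentile(X[k],98),k.sum())
cv2.imwrite('pics/m3.png',np.where(k[...,None],[0,0,255],im[:,:,::-1]))
```

```text
[0.54337611 0.21537054 0.1026225 ] [-2.45038153e+00  1.96354179e+00 -1.65319062e-03] 0.042991727142418217
lug Y min/max [-0.0114  0.0004  0.0121] X max 0.09245347980050145 1383[ WARN:0@2.292] global loadsave.cpp:1063 imwrite_ Unsupported depth image for selected encoder is fallbacked to CV_8U.
```

View pics/m3.png

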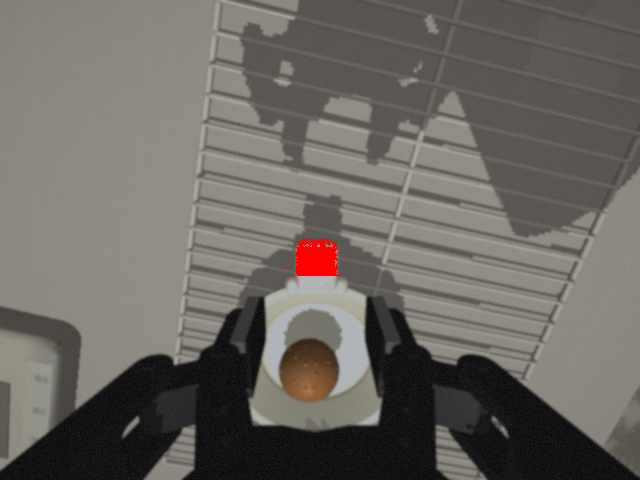

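The lug sits centred (Y 0.4 mm off) with its end at 92.5 mm, as predicted. Descending and closing gradually.

Emit:
{"name": "jog_arm", "arguments": {
  "deltas": [
    [[0,0,-25,0,0,0,0],[0,0,-50,0,0,0,0],[0,0,-70,0,0,0,0],[0,0,-82,0,0,0,0],[0,0,-90,0,0,0,0.1],[0,0,-90,0,0,0,0.2],[0,0,-90,0,0,0,0.28],[0,0,-90,0,0,0,0.33]]
  ],
  "grip_force": 20
}}

```text
clock: 4.15
position: [0.5433, 0.2165, 0.0124]
ee_rot: [-2.452, 1.962, -0.001]
wrist_force: [-0.3, 0.6, 0.3]
grip_width: 0.0288
grip_force: 0.0
```

Emit:
{"name": "jog_arm", "arguments": {
  "deltas": [
    [[0,0,0,0,0,0,0.36],[0,0,0,0,0,0,0.38],[0,0,0,0,0,0,0.4],[0,0,0,0,0,0,0.42],[0,0,0,0,0,0,0.44],[0,0,0,0,0,0,0.5],[0,0,0,0,0,0,0.7],[0,0,0,0,0,0,1]]
  ]
}}

```text
clock: 4.95
position: [0.5428, 0.2161, 0.0114]
ee_rot: [-2.453, 1.963, -0.0]
wrist_force: [0.4, 0.3, 3.4]
grip_width: 0.0257
grip_force: 21.1
```

Emit:
{"name": "jog_arm", "arguments": {
  "deltas": [
    [[0,0,0,0,0,0,1],[0,0,0,0,0,0,1],[0,0,0,0,0,0,1],[0,0,0,0,0,0,1]]
  ],
  "grip_force": 100
}}

```text
clock: 5.35
position: [0.5429, 0.216, 0.0116]
ee_rot: [-2.453, 1.963, -0.001]
wrist_force: [-0.6, -1.4, 5.7]
grip_width: 0.0243
grip_force: 97.7
```

```bash
cat >> h.py <<'E'
def ball(m,im,z,c):
    u0,v0=map(int,proj(m,(c[0],c[1],z)));h=cv2.cvtColor(np.ascontiguousarray(im),cv2.COLOR_RGB2HSV)
    b=(h[...,1]>110)&(h[...,0]<25)&(h[...,2]>50);w=np.zeros_like(b);w[max(v0-70,0):v0+70,max(u0-70,0):u0+70]=1
    v,u=np.nonzero(b&w);(x,y),r=cv2.minEnclosingCircle(np.c_[u,v].astype(np.float32))
    p=onz(m,u.mean(),v.mean(),z);print('ball',p.round(4),'off',((p[:2]-np.array(c)[:2])*1000).round(1),len(u),(x,y,r));return p
E
python3 - <<'E'
from h import *
s=readout.sense();m=optics.camera_model('wrist');im=optics.camera('wrist')
cv2.imwrite('pics/w4.png',im[:,:,::-1]);print(s['position'],s['wrist_force'],s['torque'],s['grip_width'],s['grip_force'])
ball(m,im,.032,(.525,.2935))
t=optics.camera('top');m=optics.camera_model('top');ball(m,t,.032,(.525,.2935))
E
```

```text
[0.54287719 0.21604612 0.01156108] [-0.6124906  -1.38982693  5.71193508] [-0.15863636  0.25794264  0.0514861 ] 0.02434927428284574 97.70668745040894
ball [nan nan nan] off [nan nan] 0 (0.0, 0.0, 0.0)
ball [nan nan nan] off [nan nan] 0 (0.0, 0.0, 0.0)h.py:39: RuntimeWarning: Mean of empty slice.
  p=onz(m,u.mean(),v.mean(),z);print('ball',p.round(4),'off',((p[:2]-np.array(c)[:2])*1000).round(1),len(u),(x,y,r));return p
  ret = ret.dtype.type(ret / rcount)
```

Emit:
{"name": "jog_arm", "arguments": {
  "deltas": [
    [[0,0,1,0,0,0,1],[0,0,4,0,0,0,1],[0,0,8,0,0,0,1],[0,0,13,0,0,0,1],[0,0,18,0,0,0,1],[0,0,23,0,0,0,1],[0,0,27,0,0,0,1],[0,0,30,0,0,0,1]]
  ]
}}

```text
clock: 6.25
position: [0.5427, 0.2161, 0.0416]
ee_rot: [-2.453, 1.963, -0.0]
wrist_force: [0.2, -0.5, -2.2]
grip_width: 0.0245
grip_force: 98.3
```

Run:
```python
from h import *
s=readout.sense();im=[optics.camera(n)[:,:,::-1] for n in('scene','wrist')]
print(s['position'],s['wrist_force'],s['torque'],s['grip_width'])
for n,i in zip(('scene','wrist'),im): cv2.imwrite(f'pics/{n}5.png',i)
m=optics.camera_model('scene');u,v=map(int,proj(m,(.525,.29,.06)));print(u,v)
a=cv2.resize(im[0][v-70:v+80,u-80:u+80],(480,450));b=cv2.resize(im[1],(600,450))[:, 140:460]
cv2.imwrite('pics/v5.png',np.hstack([a,b]))
```

```text
[0.54269458 0.21613103 0.04163255] [ 0.19855304 -0.48083046 -2.22794376] [-0.1570651  -0.01306894 -0.01030623] 0.02449089377807903
276 347
```

View pics/v5.png

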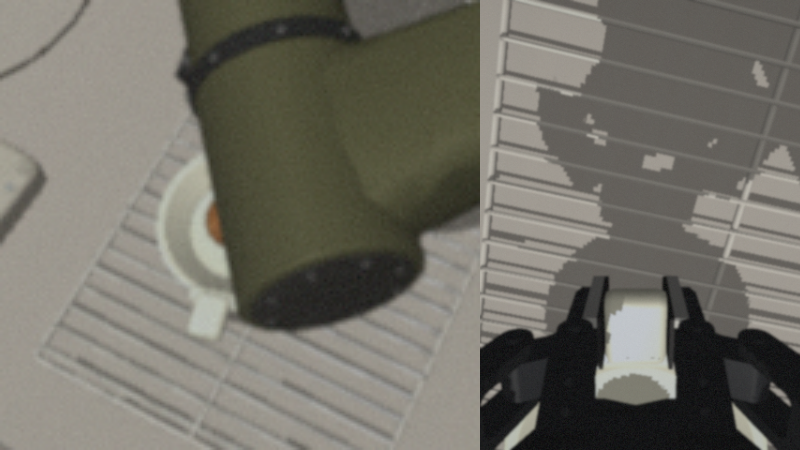

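The dish is held (2.2 N) and the ball is visible in it in the left half of the crop. The far lug is at scene pixel (265,382), so I check that against a level dish and look for droop.

Run:
```python
from h import *
m=optics.camera_model('scene');im=cv2.imread('pics/scene5.png')[:,:,::-1]
a=np.radians(-77.4);ax=np.array([np.cos(a),np.sin(a)]);c=np.array([.525,.2935])
im0=cv2.imread('pics/scene0.png')[:,:,::-1]
for I,dz in((im0,0),(im,.030)):
    f=I.astype(int);g=((f[...,1]-f[...,0]>-2)&(f.sum(2)>330))
    for z in(.039+dz,):
        p=np.r_[c-.082*ax,z];u,v=proj(m,p)
        u0,v0=int(u),int(v);s=g[v0-14:v0+15,u0-14:u0+15];vv,uu=np.nonzero(s)
        tip=[proj(m,np.r_[c-.092*ax+q*np.array([-ax[1],ax[0]])*.013,z]) for q in(-1,1)]
        print('pred lug',(u,v),'tips',np.round(tip,1),'mask max v',vv.max()+v0-14, 'at u',uu[vv==vv.max()].mean()+u0-14,'u range',uu[vv>14].min()+u0-14,uu[vv>14].max()+u0-14)
```

```text
pred lug (np.float64(265.7553865133167), np.float64(387.1510300665749)) tips [[270.  393. ]
 [258.7 390.3]] mask max v 401 at u 266.6666666666667 u range 251 279
pred lug (np.float64(264.2195691576833), np.float64(382.518079431033)) tips [[268.6 388.5]
 [257.  385.7]] mask max v 396 at u 265.5 u range 250 278
```

Emit:
{"name": "jog_arm", "arguments": {
  "deltas": [
    [[0,0,2,0,0,0,1],[0,0,6,0,0,0,1],[0,-1,12,0,0,0,1],[0,-4,18,0,0,0,1],[0,-9,24,0,0,0,1],[0,-16,28,0,0,0,1],[0,-26,30,0,0,0.005,1],[0,-38,30,0,0,0.01,1]]
  ]
}}

```text
clock: 7.15
position: [0.5427, 0.1772, 0.0715]
ee_rot: [-2.463, 1.95, -0.0]
wrist_force: [-0.1, -1.2, -2.8]
grip_width: 0.0244
grip_force: 98.3
```

Emit:
{"name": "jog_arm", "arguments": {
  "deltas": [
    [[0,-13,0,0,0,0.005,1],[0,-27,0,0,0,0.01,1],[0,-41,0,0,0,0.015,1],[0,-56,0,0,0,0.02,1],[0,-71,0,0,0,0.025,1],[0,-86,0,0,0,0.03,1],[0,-101,0,0,0,0.035,1],[0,-116,0,0,0,0.04,1]]
  ]
}}

```text
clock: 7.95
position: [0.5426, 0.0607, 0.0711]
ee_rot: [2.501, -1.901, 0.0]
wrist_force: [0.1, 0.4, -2.1]
grip_width: 0.0247
grip_force: 98.3
```

Emit:
{"name": "jog_arm", "arguments": {
  "deltas": [
    [[0,-15,0,0,0,0.005,1],[0,-30,0,0,0,0.01,1],[0,-45,0,0,0,0.015,1],[0,-60,0,0,0,0.02,1],[0,-75,0,0,0,0.025,1],[0,-90,0,0,0,0.03,1],[0,-105,0,0,0,0.035,1],[0,-120,0,0,0,0.04,1]]
  ]
}}

```text
clock: 8.75
position: [0.5424, -0.0592, 0.0712]
ee_rot: [-2.539, 1.85, -0.0]
wrist_force: [-0.6, 0.6, -1.8]
grip_width: 0.0239
grip_force: 98.3
```

Emit:
{"name": "jog_arm", "arguments": {
  "deltas": [
    [[0,-15,0,0,0,0.005,1],[0,-30,0,0,0,0.01,1],[-1,-44,0,0,0,0.015,1],[-1,-57,0,0,0,0.02,1],[-1,-69,0,0,0,0.025,1],[-1,-79,0,0,0,0.03,1],[-1,-88,0,0,0,0.035,1],[-1,-95,0,0,0,0.04,1]]
  ]
}}

```text
clock: 9.55
position: [0.5416, -0.1537, 0.071]
ee_rot: [2.575, -1.799, -0.0]
wrist_force: [0.3, -0.1, -2.7]
grip_width: 0.0243
grip_force: 98.3
```

Emit:
{"name": "jog_arm", "arguments": {
  "deltas": [
    [[0,-5,0,0,0,0,1],[0,-9,0,0,0,0,1],[0,-12,0,0,0,0,1],[0,-14,0,0,0,0,1],[0,-14,0,0,0,0,1],[0,-14,0,0,0,0,1]]
  ]
}}

```text
clock: 10.15
position: [0.5416, -0.1668, 0.0711]
ee_rot: [2.575, -1.799, -0.0]
wrist_force: [0.5, -0.0, -1.9]
grip_width: 0.0241
grip_force: 98.3
```

Run:
```python
from h import *
s=readout.sense();print(s['clock'],s['position'],s['ee_rot'],s['wrist_force'],s['torque'],s['grip_width'])
for n in('scene','wrist','top'):
    m=optics.camera_model(n);i=optics.camera(n);cv2.imwrite(f'pics/{n}6.png',i[:,:,::-1]);np.save(f'pics/{n}6.npy',m,allow_pickle=True)
    try: ball(m,i,.092,(.513,-.13))
    except Exception as e: print(n,e)
```

```text
10.15 [ 0.54160297 -0.16681022  0.07109018] [ 2.57527416e+00 -1.79920937e+00 -1.00398586e-04] [ 0.49895291 -0.04768436 -1.94339617] [-0.18124259 -0.07714676  0.06004377] 0.024111443782954833
ball [ 0.5123 -0.0823  0.092 ] off [-0.7 47.7] 135 (349.12921142578125, 225.2640380859375, 6.53410530090332)
ball [nan nan nan] off [nan nan] 0 (0.0, 0.0, 0.0)
ball [ 0.5121 -0.0848  0.092 ] off [-0.9 45.2] 92 (313.4444580078125, 256.1111145019531, 5.51662015914917)h.py:39: RuntimeWarning: Mean of empty slice.
  p=onz(m,u.mean(),v.mean(),z);print('ball',p.round(4),'off',((p[:2]-np.array(c)[:2])*1000).round(1),len(u),(x,y,r));return p
  ret = ret.dtype.type(ret / rcount)
```

Run:
```python
from h import *
for n in('top','scene'):
    m=optics.camera_model(n);im=cv2.imread(f'pics/{n}0.png')[:,:,::-1]
    for t in(-3,-1,1):
        for c,z in(((.525,.2935),.005),((.513,-.1205),0)):
            try: dish(im,m,c,z,thr=t)
            except Exception as e: print('x')
for n in('top','scene'):
    m=optics.camera_model(n);im=cv2.imread(f'pics/{n}0.png')[:,:,::-1];ball(m,im,.032,(.525,.2935))
```

```text
thr -3 centre [0.5267 0.2934 0.0626] n 36 yaw 8.1 lugpix 44
  lug mean [ 0.02   -0.0759] max 0.0884
  lug mean [ 0.0065 -0.0755] max 0.0884
thr -3 centre [ 0.5031 -0.1391  0.0577] n 7 yaw -82.2 lugpix 15
  lug mean [-0.0698 -0.0163] max 0.0751
  lug mean [-0.0713 -0.0039] max 0.0751
thr -1 centre [0.9919 0.6389 0.6052] n 0 yaw -84.9 lugpix 138
  lug mean [-0.4906 -0.3502] max 0.6239
  lug mean [nan nan] max 0.6239
x
x
x
thr -3 centre [0.5236 0.2959 0.0648] n 83 yaw -83.4 lugpix 501
  lug mean [-0.0153 -0.0597] max 0.0975
  lug mean [-0.015   0.0717] max 0.0975
thr -3 centre [ 0.5125 -0.117   0.0645] n 85 yaw 20.1 lugpix 178
  lug mean [0.0733 0.0263] max 0.0937
  lug mean [-0.0742 -0.0284] max 0.0937
thr -1 centre [0.5237 0.2961 0.063 ] n 135 yaw -77.5 lugpix 230
  lug mean [ 0.0189 -0.0775] max 0.0944
  lug mean [-0.0153  0.0761] max 0.0944
thr -1 centre [ 0.5125 -0.1168  0.0619] n 82 yaw -65.1 lugpix 66
  lug mean [-0.0685 -0.0367] max 0.0905
  lug mean [-0.0754 -0.0236] max 0.0905
thr 1 centre [ 38.9462 -43.4839  58.2483] n 0 yaw -69.7 lugpix 816
  lug mean [nan nan] max 58.2938
  lug mean [-38.4241  43.7627] max 58.2938
x
ball [0.5291 0.2978 0.032 ] off [4.1 4.3] 86 (205.5, 255.5, 5.147915363311768)
ball [0.5294 0.2983 0.032 ] off [4.4 4.8] 203 (274.29998779296875, 354.29998779296875, 8.184247970581055)h.py:33: RuntimeWarning: Mean of empty slice.
  for sg in(1,-1): print('  lug mean',(L[s*sg>0].mean(0)).round(4),'max',rr.max().round(4))
  ret = um.true_divide(
```

Run:
```python
from h import *
m=optics.camera_model('scene')
def chk(name,c,yaw,zu,sg=-1):
    I=cv2.imread(name);a=np.radians(yaw);ax=np.array([np.cos(a),np.sin(a)]);ay=np.array([-ax[1],ax[0]])
    q=np.array([proj(m,np.r_[np.array(c)+sg*r*ax+t*ay,zu+.034]) for r,t in((.07,-.013),(.07,.013),(.092,.013),(.092,-.013))])
    ctr=q.mean(0);u0,v0=ctr.round().astype(int)
    g=cv2.cvtColor(I,cv2.COLOR_BGR2GRAY)[v0-16:v0+17,u0-16:u0+17]
    best=(0,0,0);im=g.astype(float)
    # centroid of bright pixels in the lug window, beyond the rim
    t,_=cv2.threshold(g,0,255,cv2.THRESH_OTSU)
    P=np.array([[onz(m,u0-16+i,v0-16+j,zu+.034)[:2]-c for i in range(33)] for j in range(33)])
    X=sg*P@ax;Y=P@ay;k=(g>t)&(X>.07)&(abs(Y)<.03);n,l,st,ce=cv2.connectedComponentsWithStats(k.astype(np.uint8))
    b=l==1+np.argmax(st[1:,4]);print(name,t,'X max',np.percentile(X[b],95).round(4),'Ymean',Y[b].mean().round(4),b.sum())
chk('pics/scene0.png',(.525,.2955),-77.4,.005)
chk('pics/scene5.png',(.525,.2955),-77.4,.035)
chk('pics/scene6.png',(.5143,-.0902),-69.9,.0645)
chk('pics/scene0.png',(.513,-.1175),20.1,0);chk('pics/scene0.png',(.513,-.1175),20.1,0,1)
```

```text
pics/scene0.png 145.0 X max 0.0913 Ymean 0.0005 109
pics/scene5.png 108.0 X max 0.1145 Ymean 0.0015 584
pics/scene6.png 127.0 X max 0.1298 Ymean 0.0056 378
pics/scene0.png 147.0 X max 0.0872 Ymean 0.0014 53
pics/scene0.png 149.0 X max 0.0884 Ymean 0.0022 43
```

```bash
cat >> h.py <<'E'
def chk(name,c,yaw,zu,sg=-1,t=147):
    m=optics.camera_model('scene')
    g=cv2.cvtColor(cv2.imread(name),cv2.COLOR_BGR2GRAY);a=np.radians(yaw);ax=np.array([np.cos(a),np.sin(a)]);ay=np.array([-ax[1],ax[0]])
    u0,v0=np.round(proj(m,np.r_[np.array(c)+sg*.082*ax,zu+.034])).astype(int);g=g[v0-18:v0+19,u0-18:u0+19]
    P=np.array([[onz(m,u0-18+i,v0-18+j,zu+.034)[:2]-c for i in range(37)] for j in range(37)])
    X=sg*P@ax;Y=P@ay;k=(g>t)&(X>.07)&(abs(Y)<.03);n,l,st,ce=cv2.connectedComponentsWithStats(k.astype(np.uint8))
    b=l==1+np.argmax(st[1:,4]);print(name,t,'X max',np.percentile(X[b],95).round(4),'Ymean',Y[b].mean().round(4),b.sum())
E
python3 - <<'E'
from h import *
for t in(140,147,155):
    chk('pics/scene0.png',(.525,.2955),-77.4,.005,t=t)
    chk('pics/scene5.png',(.525,.2955),-77.4,.035,t=t)
    chk('pics/scene6.png',(.5143,-.0902),-69.9,.0645,t=t)
E
```

```text
pics/scene0.png 140 X max 0.0916 Ymean 0.0007 116
pics/scene5.png 140 X max 0.1107 Ymean -0.0009 401
pics/scene6.png 140 X max 0.136 Ymean 0.0054 382
pics/scene0.png 147 X max 0.091 Ymean 0.0002 105
pics/scene5.png 147 X max 0.0922 Ymean 0.0055 179
pics/scene6.png 147 X max 0.0935 Ymean 0.0035 97
pics/scene0.png 155 X max 0.0901 Ymean 0.0002 93
pics/scene5.png 155 X max 0.0919 Ymean -0.0006 119
pics/scene6.png 155 X max 0.0937 Ymean 0.0033 83
```

No measurable droop, and both views agree on the hot-to-cold offset within about 1 mm. Moving over the cold dish and descending.

Emit:
{"name": "jog_arm", "arguments": {
  "deltas": [
    [[0,-2,0,0,0,0,1],[0,-6,0,0,0,0,1],[0,-12,0,0,0,0,1],[0,-18,0,0,0,0,1],[0,-23,0,0,0,0,1],[0,-26,-2,0,0,0,1],[0,-28,-6,0,0,0,1],[0,-28,-11,0,0,0,1]]
  ]
}}

```text
clock: 11.1
position: [0.5416, -0.1952, 0.0597]
ee_rot: [-2.575, 1.8, 0.0]
wrist_force: [-0.3, 0.1, -1.6]
grip_width: 0.0245
grip_force: 98.3
```

Emit:
{"name": "jog_arm", "arguments": {
  "deltas": [
    [[0,0,-6,0,0,0,1],[0,0,-12,0,0,0,1],[0,0,-18,0,0,0,1],[0,0,-24,0,0,0,1],[0,0,-29,0,0,0,1],[0,0,-33,0,0,0,1],[0,0,-36,0,0,0,1],[0,0,-37,0,0,0,1]]
  ]
}}

```text
clock: 11.9
position: [0.5415, -0.195, 0.0227]
ee_rot: [2.575, -1.799, -0.001]
wrist_force: [-0.2, -0.1, -2.4]
grip_width: 0.0244
grip_force: 98.3
```

Emit:
{"name": "jog_arm", "arguments": {
  "deltas": [
    [[0,0,-0.5,0,0,0,1],[0,0,-1,0,0,0,1],[0,0,-1.5,0,0,0,1],[0,0,-2,0,0,0,1]]
  ]
}}

```text
clock: 12.3
position: [0.5417, -0.195, 0.0212]
ee_rot: [-2.575, 1.799, -0.0]
wrist_force: [-0.3, 1.0, -2.4]
grip_width: 0.0241
grip_force: 98.3
```

Run:
```python
from h import *
s=readout.sense();print(s['clock'],s['position'],s['wrist_force'],s['torque'])
for n in('scene','top'):
    m=optics.camera_model(n);i=optics.camera(n);cv2.imwrite(f'pics/{n}7.png',i[:,:,::-1]);ball(m,i,.045,(.513,-.12))
chk('pics/scene7.png',(.513,-.1168),20.1,0,sg=1);chk('pics/scene0.png',(.513,-.1168),20.1,0,sg=1)
chk('pics/scene7.png',(.513,-.1168),-69.9,.012)
```

```text
12.3 [ 0.54168539 -0.19497337  0.02123129] [-0.29897185  0.99699724 -2.35754074] [-0.17481539 -0.03396224  0.06063108]
ball [ 0.5106 -0.107   0.045 ] off [-2.4 13. ] 130 (352.5, 230.0, 6.576573371887207)
ball [ 0.5122 -0.1111  0.045 ] off [-0.8  8.9] 93 (321.0, 257.25, 5.6181511878967285)
pics/scene7.png 147 X max 0.09 Ymean 0.0004 55
pics/scene0.png 147 X max 0.0882 Ymean 0.0013 44
pics/scene7.png 147 X max 0.0904 Ymean 0.0017 60
```

Emit:
{"name": "jog_arm", "arguments": {
  "deltas": [
    [[0,0,-1,0,0,0,1],[0,0,-2,0,0,0,1],[0,0,-3,0,0,0,1],[0,0,-3.5,0,0,0,1],[0,0,-3.5,0,0,0,1]]
  ]
}}

```text
clock: 12.9
position: [0.5415, -0.1949, 0.0174]
ee_rot: [2.575, -1.799, -0.0]
wrist_force: [1.0, -0.3, -2.5]
grip_width: 0.0243
grip_force: 98.3
```

Emit:
{"name": "jog_arm", "arguments": {
  "deltas": [
    [[0,0,-0.5,0,0,0,1],[0,0,-1,0,0,0,1],[0,0,-1.5,0,0,0,1],[0,0,-1.5,0,0,0,1]]
  ]
}}

```text
clock: 13.3
position: [0.5416, -0.1949, 0.0161]
ee_rot: [2.575, -1.799, -0.0]
wrist_force: [-0.1, 1.1, -2.1]
grip_width: 0.0242
grip_force: 98.3
```

Emit:
{"name": "jog_arm", "arguments": {
  "deltas": [
    [[0,0,-0.5,0,0,0,1],[0,0,-1,0,0,0,1],[0,0,-1,0,0,0,1]]
  ]
}}

```text
clock: 13.6
position: [0.5417, -0.1951, 0.0154]
ee_rot: [2.575, -1.799, 0.001]
wrist_force: [0.4, -0.3, -0.7]
grip_width: 0.0245
grip_force: 98.5
```

Emit:
{"name": "jog_arm", "arguments": {
  "deltas": [
    [[0,0,-0.5,0,0,0,1],[0,0,-0.5,0,0,0,1],[0,0,-0.5,0,0,0,1]]
  ]
}}

```text
clock: 13.9
position: [0.5418, -0.1951, 0.0151]
ee_rot: [2.575, -1.799, 0.001]
wrist_force: [-0.9, -0.7, 1.0]
grip_width: 0.0244
grip_force: 98.8
```

Seated at the expected height with light contact. Now I ease the grip off and open slowly.

Emit:
{"name": "jog_arm", "arguments": {
  "deltas": [
    [[0,0,-0.4,0,0,0,1],[0,0,-0.4,0,0,0,1],[0,0,-0.4,0,0,0,0.6],[0,0,-0.4,0,0,0,0.45],[0,0,-0.4,0,0,0,0.4],[0,0,-0.4,0,0,0,0.37],[0,0,-0.4,0,0,0,0.34],[0,0,-0.4,0,0,0,0.3]]
  ],
  "grip_force": 20
}}

```text
clock: 14.7
position: [0.5413, -0.1946, 0.0135]
ee_rot: [2.575, -1.799, -0.002]
wrist_force: [0.7, 0.1, -0.8]
grip_width: 0.0298
grip_force: 0.0
```

Emit:
{"name": "jog_arm", "arguments": {
  "deltas": [
    [[0,0,0,0,0,0,0.2],[0,0,0,0,0,0,0.1],[0,0,0,0,0,0,0],[0,0,5,0,0,0,0],[0,0,15,0,0,0,0],[0,0,35,0,0,0,0],[0,0,65,0,0,0,0],[0,0,100,0,0,0,0]]
  ]
}}

```text
clock: 15.5
position: [0.541, -0.195, 0.1153]
ee_rot: [2.575, -1.799, -0.002]
wrist_force: [1.1, -0.0, 0.1]
grip_width: 0.0426
grip_force: 0.0
```

Emit:
{"name": "jog_arm", "arguments": {
  "deltas": [
    [[0,-25,40,0,0,0,0],[0,-60,75,0,0,0,0],[-20,-100,110,0,0,0,0],[-40,-135,125,0,0,0,0],[-40,-135,125,0,0,0,0],[-40,-135,125,0,0,0,0]]
  ]
}}

```text
clock: 16.1
position: [0.5012, -0.3308, 0.2405]
ee_rot: [-2.573, 1.802, -0.003]
wrist_force: [0.2, -0.4, -1.3]
grip_width: 0.0426
grip_force: 0.0
```

Run:
```python
from h import *
s=readout.sense();print(s['clock'],s['position'],s['ee_rot'],s['wrist_force'])
for n in('wrist','scene','top'):
    m=optics.camera_model(n);i=optics.camera(n);cv2.imwrite(f'pics/{n}8.png',i[:,:,::-1]);np.save(f'pics/{n}8.npy',m,allow_pickle=True)
    ball(m,i,.035,(.513,-.12)); print(n,proj(m,(.513,-.12,.03)))
a=cv2.imread('pics/wrist8.png');b=cv2.imread('pics/scene8.png')[170:290,290:420]
cv2.imwrite('pics/v8.png',np.hstack([cv2.resize(a,(480,360)),cv2.resize(b,(320,295))[:,:] if 0 else cv2.copyMakeBorder(cv2.resize(b,(312,288)),0,72,0,0,cv2.BORDER_CONSTANT)]))
```

```text
16.1 [ 0.50118179 -0.33083278  0.2405087 ] [-2.57259601  1.80181642 -0.00273378] [ 0.21879395 -0.43810879 -1.27774822]
ball [ 0.4946 -0.1116  0.035 ] off [-18.4   8.4] 9 (254.5, 387.5, 5.700977325439453)
wrist (np.float64(242.37669921645673), np.float64(373.78560620187807))
ball [ 0.514  -0.1205  0.035 ] off [ 1.  -0.5] 129 (363.5954284667969, 197.2137451171875, 41.44162368774414)
scene (np.float64(353.4326394701616), np.float64(229.40253563582675))
ball [nan nan nan] off [nan nan] 0 (0.0, 0.0, 0.0)
top (np.float64(323.4818704439034), np.float64(257.6371657298702))h.py:39: RuntimeWarning: Mean of empty slice.
  p=onz(m,u.mean(),v.mean(),z);print('ball',p.round(4),'off',((p[:2]-np.array(c)[:2])*1000).round(1),len(u),(x,y,r));return p
  ret = ret.dtype.type(ret / rcount)
```

View pics/v8.png

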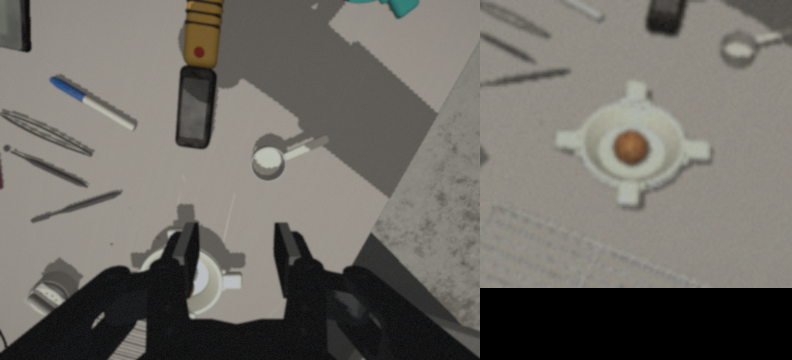

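The pair is nested with the lugs crosswise and the ball in the middle (scene crop, right half). Next I turn the gripper and go to cold lug a at (0.438,-0.148).

Emit:
{"name": "jog_arm", "arguments": {
  "deltas": [
    [[-5,15,0,0,0,-0.14,0],[-15,35,0,0,0,-0.28,0],[-25,60,0,0,0,-0.42,0],[-35,90,0,0,0,-0.56,0],[-45,120,0,0,0,-0.7,0],[-55,150,0,0,0,-0.84,0],[-60,170,-20,0,0,-0.98,0],[-63,183,-45,0,0,-1.12,0]]
  ]
}}

```text
clock: 17.05
position: [0.4389, -0.1447, 0.1945]
ee_rot: [-1.221, 2.892, -0.001]
wrist_force: [-0.6, 0.8, -1.2]
grip_width: 0.0427
grip_force: 0.0
```

Emit:
{"name": "jog_arm", "arguments": {
  "deltas": [
    [[0,0,-35,0,0,-0.14,0],[0,0,-65,0,0,-0.28,0],[0,0,-85,0,0,-0.42,0],[0,0,-95,0,0,-0.45,0],[0,0,-95,0,0,-0.45,0],[0,0,-95,0,0,-0.45,0]]
  ]
}}

```text
clock: 17.65
position: [0.4391, -0.1468, 0.1003]
ee_rot: [-0.555, 3.091, -0.001]
wrist_force: [-0.5, 0.4, 0.9]
grip_width: 0.0424
grip_force: 0.0
```

Run:
```python
from h import *
chk('pics/scene8.png',(.513,-.1168),20.1,0,sg=1);chk('pics/scene0.png',(.513,-.1168),20.1,0,sg=1)
chk('pics/scene8.png',(.513,-.1168),20.1,0);chk('pics/scene0.png',(.513,-.1168),20.1,0)
s=readout.sense();m=optics.camera_model('wrist');im=optics.camera('wrist');cv2.imwrite('pics/w9.png',im[:,:,::-1])
print(s['clock'],s['position'],s['ee_rot'],s['grip_width'],s['q'])
f=cv2.GaussianBlur(im,(3,3),0).astype(int);g=(f[...,1]-f[...,0]>-2)&(f.sum(2)>300)
u,v=np.meshgrid(np.arange(640),np.arange(480));d=R.from_rotvec(m['orientation']).apply(np.c_[(u.ravel()-m['cx'])/m['fx'],-(v.ravel()-m['cy'])/m['fy'],-np.ones(u.size)])
P=(m['eye']+d*((.034-m['eye'][2])/d[:,2])[:,None])[:,:2].reshape(480,640,2)-[.513,-.1205]
a=np.radians(20.1);X=-P@[np.cos(a),np.sin(a)];Y=P@[-np.sin(a),np.cos(a)]
k=g&(abs(Y)<.022)&(X>.072)&(X<.1)
print('Y',np.percentile(Y[k],[2,50,98]).round(4),'Xmax',np.percentile(X[k],98).round(4),k.sum())
for lo,hi in((.072,.078),(.083,.089)):
    j=k&(X>lo)&(X<hi);print(lo,np.percentile(Y[j],[3,50,97]).round(4))
```

```text
pics/scene8.png 147 X max 0.0892 Ymean 0.0 52
pics/scene0.png 147 X max 0.0882 Ymean 0.0013 44
pics/scene8.png 147 X max 0.0879 Ymean 0.0 58
pics/scene0.png 147 X max 0.0875 Ymean 0.0004 55
17.65 [ 0.43914234 -0.14679493  0.10025016] [-5.54983680e-01  3.09120040e+00 -9.92979334e-04] 0.04237766844424493 [ 1.16151467e-01 -3.19896789e-01 -4.77557943e-01  5.78979847e-04
 -1.41213090e+00 -1.33175085e+00]
Y [-0.01    0.0015  0.0129] Xmax 0.0915 884
0.072 [-0.01    0.0003  0.0125]
0.083 [-0.0099  0.0009  0.0126]
```

The cold dish hasn't shifted, and its lug is within 1 mm of the gripper's line. Descending and gripping.

Emit:
{"name": "jog_arm", "arguments": {
  "deltas": [
    [[-1.5,0,-25,0,0,0,0],[-1.5,0,-50,0,0,0,0],[-1.5,0,-70,0,0,0,0],[-1.5,0,-83,0,0,0,0],[-1.5,0,-91,0,0,0,0.1],[-1.5,0,-93.5,0,0,0,0.2],[-1.5,0,-93.5,0,0,0,0.28],[-1.5,0,-93.5,0,0,0,0.33]]
  ],
  "grip_force": 20
}}

```text
clock: 18.5
position: [0.4378, -0.147, 0.0067]
ee_rot: [-0.55, 3.092, -0.001]
wrist_force: [0.6, -1.1, 0.6]
grip_width: 0.0286
grip_force: 0.0
```

Emit:
{"name": "jog_arm", "arguments": {
  "deltas": [
    [[0,0,0,0,0,0,0.36],[0,0,0,0,0,0,0.38],[0,0,0,0,0,0,0.4],[0,0,0,0,0,0,0.42],[0,0,0,0,0,0,0.44],[0,0,0,0,0,0,0.5],[0,0,0,0,0,0,0.7],[0,0,0,0,0,0,1]]
  ]
}}

```text
clock: 19.3
position: [0.4375, -0.1472, 0.0062]
ee_rot: [-0.55, 3.092, -0.001]
wrist_force: [1.4, -2.8, 5.6]
grip_width: 0.0257
grip_force: 20.8
```

Emit:
{"name": "jog_arm", "arguments": {
  "deltas": [
    [[0,0,0,0,0,0,1],[0,0,0,0,0,0,1],[0,0,0,0,0,0,1],[0,0,0,0,0,0,1]]
  ],
  "grip_force": 120
}}

```text
clock: 19.7
position: [0.4375, -0.1472, 0.0064]
ee_rot: [-0.55, 3.092, -0.001]
wrist_force: [1.3, -2.6, 7.6]
grip_width: 0.0239
grip_force: 117.2
```

Run:
```python
from h import *
s=readout.sense();print(s['clock'],s['position'],s['wrist_force'],s['torque'],s['grip_width'],s['grip_force'])
for n in('scene','top'):
    m=optics.camera_model(n);i=optics.camera(n);cv2.imwrite(f'pics/{n}9.png',i[:,:,::-1])
    ball(m,i,.035,(.513,-.12))
chk('pics/scene9.png',(.513,-.1168),20.1,0,sg=1)
```

```text
19.7 [ 0.43751793 -0.14722583  0.00642913] [ 1.25062344 -2.60457467  7.56382827] [-0.82983306 -0.10004058 -0.12265233] 0.02393839738928856 117.19658374786377
ball [nan nan nan] off [nan nan] 0 (0.0, 0.0, 0.0)
ball [ 0.5148 -0.1102  0.035 ] off [1.8 9.8] 74 (320.96807861328125, 257.60638427734375, 5.221428871154785)
pics/scene9.png 147 X max 0.0891 Ymean -0.0005 54h.py:39: RuntimeWarning: Mean of empty slice.
  p=onz(m,u.mean(),v.mean(),z);print('ball',p.round(4),'off',((p[:2]-np.array(c)[:2])*1000).round(1),len(u),(x,y,r));return p
  ret = ret.dtype.type(ret / rcount)
```

Emit:
{"name": "jog_arm", "arguments": {
  "deltas": [
    [[0,0,1,0,0,0,1],[0,0,4,0,0,0,1],[0,0,8,0,0,0,1],[0,0,13,0,0,0,1],[0,0,18,0,0,0,1],[0,0,23,0,0,0,1],[0,0,27,0,0,0,1],[0,0,30,0,0,0,1]]
  ]
}}

```text
clock: 20.6
position: [0.4372, -0.1469, 0.0361]
ee_rot: [-0.55, 3.093, 0.0]
wrist_force: [-0.2, -0.4, -4.1]
grip_width: 0.0237
grip_force: 118.0
```

Emit:
{"name": "jog_arm", "arguments": {
  "deltas": [
    [[0,0,1,0,0,0,1],[0,0,1,0,0,0,1]]
  ]
}}

```text
clock: 20.8
position: [0.4371, -0.1469, 0.0368]
ee_rot: [-0.55, 3.093, 0.0]
wrist_force: [-0.2, 0.0, -5.0]
grip_width: 0.0239
grip_force: 118.0
```

Run:
```python
from h import *
s=readout.sense();print(s['clock'],s['position'],s['wrist_force'],s['torque'],s['grip_width'],s['grip_force'])
dz=s['position'][2]-.0064
for n in('scene','top'):
    m=optics.camera_model(n);i=optics.camera(n);cv2.imwrite(f'pics/{n}10.png',i[:,:,::-1])
    ball(m,i,.035+dz,(.513,-.12))
for t in(140,147,155):
  chk('pics/scene9.png',(.513,-.1168),20.1,0,1,t);chk('pics/scene10.png',(.513,-.1168),20.1,dz,1,t)
  chk('pics/scene9.png',(.513,-.1168),-69.9,.008,-1,t);chk('pics/scene10.png',(.513,-.1168),-69.9,.008+dz,-1,t)
```

```text
20.8 [ 0.43710785 -0.1469118   0.03676423] [-0.15437371  0.03433236 -5.02679372] [-0.12261338  0.37602618  0.07761618] 0.02387937978537662 117.97754287719727
ball [ 0.5874 -0.4037  0.0654] off [  74.4 -283.7] 2 (368.5, 151.0, 0.5001000165939331)
ball [ 0.5151 -0.1101  0.0654] off [2.1 9.9] 78 (320.79412841796875, 256.441162109375, 5.434372901916504)
pics/scene9.png 140 X max 0.1317 Ymean -0.0009 256
pics/scene10.png 140 X max 0.1321 Ymean -0.0015 273
pics/scene9.png 140 X max 0.0907 Ymean 0.0036 72
pics/scene10.png 140 X max 0.1376 Ymean 0.0053 262
pics/scene9.png 147 X max 0.0891 Ymean -0.0005 54
pics/scene10.png 147 X max 0.0886 Ymean 0.0034 53
pics/scene9.png 147 X max 0.0906 Ymean 0.0009 60
pics/scene10.png 147 X max 0.0925 Ymean 0.0011 64
pics/scene9.png 155 X max 0.0881 Ymean 0.0002 46
pics/scene10.png 155 X max 0.0876 Ymean 0.0044 44
pics/scene9.png 155 X max 0.0907 Ymean 0.0009 56
pics/scene10.png 155 X max 0.0926 Ymean 0.0013 59
```

Emit:
{"name": "jog_arm", "arguments": {
  "deltas": [
    [[0,0,1,0,0,0,1],[0,0,4,0,0,0,1],[0,0,9,0,0,0,1],[0,0,15,0,0,0,1],[0,0,22,0,0,0,1],[0,0,29,0,0,0,1],[0,0,36,0,0,0,1],[0,0,43,0,0,0,1]]
  ]
}}

```text
clock: 21.7
position: [0.4372, -0.1469, 0.0805]
ee_rot: [-0.55, 3.093, 0.0]
wrist_force: [-0.2, -0.3, -4.7]
grip_width: 0.0239
grip_force: 118.0
```

Emit:
{"name": "jog_arm", "arguments": {
  "deltas": [
    [[0,0,7,0,0,0,1],[0,0,14,0,0,0,1],[0,0,20,0,0,0,1],[0,0,26,0,0,0,1],[0,0,31,0,0,0,1],[0,0,35,0,0,0,1],[0,0,38,0,0,0,1],[0,0,40,0,0,0,1]]
  ]
}}

```text
clock: 22.5
position: [0.4371, -0.1469, 0.1199]
ee_rot: [0.55, -3.093, -0.0]
wrist_force: [-0.2, -0.9, -3.6]
grip_width: 0.024
grip_force: 118.0
```

Run:
```python
from h import *
s=readout.sense();print(s['clock'],s['position'],s['ee_rot'],s['wrist_force'],s['torque'])
dz=s['position'][2]-.0064
for n in('scene','top'):
    m=optics.camera_model(n);i=optics.camera(n);cv2.imwrite(f'pics/{n}11.png',i[:,:,::-1])
    ball(m,i,.035+dz,(.513,-.12))
for t in(147,155):
  chk('pics/scene11.png',(.513,-.1168),20.1,dz,1,t);chk('pics/scene11.png',(.513,-.1168),-69.9,.008+dz,-1,t)
th=0
for r in([.01,.03,.06,.10,.15,.21,.27,.33],[.06,.12,.18,.24,.30,.36,.42,.48],[.06,.12,.18,.23,.28,.32,.36,.38],[.02,.03,.03]):
    T=lambda x:-80*np.array([np.cos(x),np.sin(x)])
    print([[*(T(np.radians(20.1)+th+x)-T(np.radians(20.1)+th)).round(1).tolist(),0,0,0,x,1] for x in r]);th+=r[-1]
print(th)
```

```text
22.5 [ 0.43709356 -0.14694708  0.11987765] [ 5.49746263e-01 -3.09304702e+00 -1.61487274e-04] [-0.18764262 -0.88093975 -3.61718274] [-0.10322295  0.35795316  0.01574868]
ball [ 0.5143 -0.1016  0.1485] off [ 1.3 18.4] 104 (353.0, 205.5, 6.946321964263916)
ball [ 0.5169 -0.1098  0.1485] off [ 3.9 10.2] 84 (321.1961975097656, 254.38607788085938, 5.816719055175781)
pics/scene11.png 147 X max 0.0881 Ymean 0.0036 59
pics/scene11.png 147 X max 0.0938 Ymean -0.0 76
pics/scene11.png 155 X max 0.0875 Ymean 0.0045 52
pics/scene11.png 155 X max 0.0936 Ymean 0.0002 71
[[0.3, -0.7, 0, 0, 0, 0.01, 1], [0.9, -2.2, 0, 0, 0, 0.03, 1], [1.8, -4.5, 0, 0, 0, 0.06, 1], [3.1, -7.4, 0, 0, 0, 0.1, 1], [5.0, -10.9, 0, 0, 0, 0.15, 1], [7.4, -15.1, 0, 0, 0, 0.21, 1], [10.1, -19.0, 0, 0, 0, 0.27, 1], [13.0, -22.9, 0, 0, 0, 0.33, 1]]
[[3.1, -3.6, 0, 0, 0, 0.06, 1], [6.5, -7.1, 0, 0, 0, 0.12, 1], [10.0, -10.3, 0, 0, 0, 0.18, 1], [13.8, -13.3, 0, 0, 0, 0.24, 1], [17.7, -16.1, 0, 0, 0, 0.3, 1], [21.7, -18.7, 0, 0, 0, 0.36, 1], [25.9, -21.0, 0, 0, 0, 0.42, 1], [30.3, -23.0, 0, 0, 0, 0.48, 1]]
[[4.5, -1.8, 0, 0, 0, 0.06, 1], [9.0, -3.3, 0, 0, 0, 0.12, 1], [13.7, -4.5, 0, 0, 0, 0.18, 1], [17.6, -5.3, 0, 0, 0, 0.23, 1], [21.5, -6.0, 0, 0, 0, 0.28, 1], [24.7, -6.3, 0, 0, 0, 0.32, 1], [27.9, -6.5, 0, 0, 0, 0.36, 1], [29.5, -6.6, 0, 0, 0, 0.38, 1]]
[[1.6, -0.0, 0, 0, 0, 0.02, 1], [2.4, -0.0, 0, 0, 0, 0.03, 1], [2.4, -0.0, 0, 0, 0, 0.03, 1]]
1.22
```

Emit:
{"name": "jog_arm", "arguments": {
  "deltas": [
    [[0.3,-0.7,0,0,0,0.01,1],[0.9,-2.2,0,0,0,0.03,1],[1.8,-4.5,1,0,0,0.06,1],[3.1,-7.4,2,0,0,0.1,1],[5,-10.9,4,0,0,0.15,1],[7.4,-15.1,6,0,0,0.21,1],[10.1,-19,8,0,0,0.27,1],[13,-22.9,10,0,0,0.33,1]]
  ]
}}

```text
clock: 23.4
position: [0.4502, -0.1702, 0.1296]
ee_rot: [1.055, -2.959, -0.0]
wrist_force: [0.1, -0.2, -4.8]
grip_width: 0.024
grip_force: 118.0
```

Emit:
{"name": "jog_arm", "arguments": {
  "deltas": [
    [[3.1,-3.6,2,0,0,0.06,1],[6.5,-7.1,4,0,0,0.12,1],[10,-10.3,6,0,0,0.18,1],[13.8,-13.3,8,0,0,0.24,1],[17.7,-16.1,10,0,0,0.3,1],[21.7,-18.7,12,0,0,0.36,1],[25.9,-21,14,0,0,0.42,1],[30.3,-23,16,0,0,0.48,1]]
  ]
}}

```text
clock: 24.2
position: [0.4806, -0.1932, 0.1456]
ee_rot: [1.728, -2.623, 0.0]
wrist_force: [-0.5, 0.5, -4.3]
grip_width: 0.0241
grip_force: 118.0
```

Emit:
{"name": "jog_arm", "arguments": {
  "deltas": [
    [[4.5,-1.8,2,0,0,0.06,1],[9,-3.3,3,0,0,0.12,1],[13.7,-4.5,4,0,0,0.18,1],[17.6,-5.3,5,0,0,0.23,1],[21.5,-6,5,0,0,0.28,1],[24.7,-6.3,5,0,0,0.32,1],[27.9,-6.5,5,0,0,0.36,1],[29.5,-6.6,5,0,0,0.38,1]]
  ]
}}

```text
clock: 25.0
position: [0.5102, -0.1997, 0.1504]
ee_rot: [2.191, -2.251, 0.0]
wrist_force: [0.2, -0.3, -3.6]
grip_width: 0.0244
grip_force: 118.1
```

Emit:
{"name": "jog_arm", "arguments": {
  "deltas": [
    [[1.6,0,0,0,0,0.02,1],[2.4,0,0,0,0,0.03,1],[2.4,0,0,0,0,0.03,1],[2.4,0,0,0,0,0.03,1],[2.4,0,0,0,0,0.03,1]]
  ]
}}

```text
clock: 25.5
position: [0.5123, -0.1994, 0.1508]
ee_rot: [-2.222, 2.221, -0.0]
wrist_force: [-0.1, -0.6, -4.1]
grip_width: 0.0241
grip_force: 118.1
```

Run:
```python
from h import *
s=readout.sense();p=s['position'];print(s['clock'],p,s['ee_rot'],s['dq'].round(3),s['wrist_force'],s['torque'],s['grip_width'])
dz=p[2]-.0064;c=p[:2]+[0,.0797];a=np.degrees(2*np.arctan2(s['ee_rot'][1],s['ee_rot'][0]))%360;print('tool x dir',a,'C',c)
for n in('scene','top'):
    m=optics.camera_model(n);i=optics.camera(n);cv2.imwrite(f'pics/{n}12.png',i[:,:,::-1]);ball(m,i,.035+dz,c)
for t in(147,155):
  chk('pics/scene12.png',c+[0,.0037],a-180,dz,1,t);chk('pics/scene12.png',c+[0,.0037],a-270,.008+dz,-1,t);chk('pics/scene12.png',c+[0,.0037],a-270,.008+dz,1,t)
```

```text
25.5 [ 0.51227852 -0.19944774  0.15075575] [-2.22231977e+00  2.22051446e+00 -1.43413633e-04] [ 0.    -0.001 -0.001  0.004  0.001  0.001] [-0.06796982 -0.56997297 -4.06592203] [-0.48860128  0.00220629 -0.00330454] 0.024091285734697952
tool x dir 270.04656330885484 C [ 0.51227852 -0.11974774]
ball [ 0.5066 -0.1082  0.1794] off [-5.6 11.6] 161 (356.5, 197.68182373046875, 7.222935199737549)
ball [ 0.4953 -0.1104  0.1794] off [-17.    9.4] 23 (321.0, 258.5, 4.031229019165039)
pics/scene12.png 147 X max 0.0946 Ymean 0.0007 88
pics/scene12.png 147 X max 0.0895 Ymean 0.0042 61
pics/scene12.png 147 X max 0.089 Ymean 0.0027 61
pics/scene12.png 155 X max 0.0938 Ymean 0.0002 76
pics/scene12.png 155 X max 0.0894 Ymean 0.0045 57
pics/scene12.png 155 X max 0.0878 Ymean 0.003 51
```

The pair is level, held about 14 cm up, with the free cold lug pointing along +y. The ball is within about 1 cm of the middle, so I'm handing in.

```bash
python3 -c "
from workcell import robot
print(robot.close_job())"
```

```text
the job is handed in; nothing more can be done
None
```

The job is handed in (the verdict was not shown): the hot dish is nested crosswise in the cold one, and the pair is held level about 14 cm above the table by one cold lug, with the free cold lug pointing left and the ball within about 1 cm of the middle.

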